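# Close the radio's battery door under its lip

### The job

The portable radio lies on its face with fresh batteries in and its battery door standing open. Push the door shut with your fingertips: fold it over flat onto the back of the radio, then push it along until its edge is tucked fully home beneath the retaining lip. Leave the radio lying where it is, neither lifted nor shoved about, and do not disturb or pick up the things around it on the ledge.

Things in the scene. Friction and masses are not known exactly. Their poses are not given: they have to be found in the camera images.
- radio: grey portable radio, loose, face down, 0.95 kg, 124 (x) x 214 (y) x 62 mm high. Origin: centre of its underside. x points from the door's hinge to the retaining lip (the way the door folds, then slides), y along the hinge, z up. Four C cells in the back. On the +x side a handle stands out 23 mm, two knobs 14 mm; a folded aerial runs along that side, 10 mm out, 55 mm up.
- door (a joint): battery door angle (rad): 0 flat in its seat, 1.57 upright, more leans back to the radio's -x (stop 2.1). Stiff hinge: stays at any angle (0.02 N m). The door is a grey plate, 60 mm from hinge axis to free edge, 112 mm wide, 3 mm thick, centred on the axis height; a tongue 60 mm wide, 2 mm thick reaches on to 70 mm from the axis.
- door_slide (a joint): how far door and hinge are slid towards the lip along the radio's x (m): 0 slid back (start), 0.008 the stop, fully home. Takes about 2 N, stays where left. Only a flat door passes its tongue beneath the lip; slid forward first, the tongue lands on top of the lip and the door cannot close (slide it back then).
- door_hinge (a point): middle of the hinge axis, 61 mm above the ledge; it slides with the door: 30 mm to the -x side of the radio's origin when slid back, 22 mm when home. Axis directions as the radio's.
- thumb_ridge (a point): ridge on the door's outer face (upper face when flat): middle of the foot of its hinge-side flank, 50 mm from the hinge axis. Ridge 56 mm wide, 4 mm high, 4 mm thick; between it and the hinge the outer face is smooth, to press and push on with a fingertip. Axes turn with the door: x from hinge to free edge, z out of the outer face.
- door_edge (a point): middle of the tongue's leading edge, 70 mm from the hinge axis. When home it lies 6.5 mm past the lip's edge, 59.5 mm above the ledge.
- lip_edge (a point): middle of the lower edge of the retaining lip, 41.5 mm to the +x side of the radio's origin and 62 mm above the ledge. The lip is a fixed moulded bar 68 mm long along the hinge direction and 3 mm thick (its top 65 mm above the ledge); the flat tongue passes 1.5 mm below it.
- headshell: loose aluminium headshell with a black cartridge, 61 x 31 x 22 mm high; origin at its underside. Leave alone.
- stylus_brush: loose small black stylus brush, 80 x 16 x 9 mm; origin at its underside. Leave alone.
- opener: loose wooden-handled bottle opener, 140 x 32 x 16 mm; origin at its underside, its length along its own y. Leave alone.
- coaster: loose round glass coaster, 96 mm across, 6 mm thick; origin at the centre of its underside. Leave alone.

How it is judged:
At the end, for the whole second after the job is handed in: The door lies flat (within 0.05 rad) and is slid at least 6.5 of its 8 mm home, its tongue at least 4.5 mm beneath the lip; the radio rests flat on the ledge within 40 mm of where it lay, and the headshell, brush, opener and coaster within 30 mm of where they were (value of joint door below 0.05 rad and value of joint door_slide above 0.0065 m and z of door_edge in the frame of radio below 0.062 m and x of door_edge in the frame of lip_edge above 0.0045 m and height (world z) of radio below 0.004 m and angle between radio's own z axis and vertical below 0.05 rad and distance of radio from where it was at the start of the episode below 0.04 m and linear speed of radio below 0.01 m/s and distance of each of headshell, stylus_brush, opener, coaster from where it was at the start of the episode below 0.03 m); the robot touches nothing.
It fails at once if the radio is lifted or tipped (12 mm, 0.15 rad) (height (world z) of radio above 0.012 m or angle between radio's own z axis and vertical above 0.15 rad).
It fails at once if the radio is shoved more than 40 mm from where it lay (distance of radio from where it was at the start of the episode above 0.04 m).
It fails at once if a bystander is shifted more than 30 mm or picked up (15 mm off the ledge) (distance of any of headshell, stylus_brush, opener, coaster from where it was at the start of the episode above 0.03 m or height (world z) of any of headshell, stylus_brush, opener, coaster above 0.015 m).
It also fails if it takes over 38 s, if anything falls off the work surface, if the arm or the gripper's body presses on something with over 40 N, if the wrist force passes 120 N, or if a joint passes its speed limit or range.

### The arm

A 6-joint arm with a two-finger parallel gripper is mounted at the origin on the work surface. World frame = base frame: x ahead of the robot, y to its left, z up, the work surface at z = 0. Lengths are in m, angles in rad, forces in N, time in s.
With the tool pointing down it reaches from about 0.375 to 0.9 m from the base axis. Payload 3.1 kg.
Tool frame: the origin (TCP) lies at the very end of the fingers, on their centre line; the grasp point (between the pads) lies 19 mm behind it; x points along the fingers, y is the direction in which the jaws open and shut, and the axes are right-handed (so a half turn about x gives the same grasp; the last joint's range is limited). The gripper opens to 87 mm and grips with 3 to 60 N. Pads are 19 mm wide; open, the fingers measure 117 mm over their backs; the gripper's body (75 mm by 190 mm) begins 51 mm behind the grasp point.
Start: joints at [0.929, 0.527, 1.433, -0, 1.181, -0.178], TCP at [0.279, 0.559, 0.223] pointing down, gripper open.
Joint ranges: [-3.08, 3.08], [-0.75, 2.2], [0.22, 2.44], [-1.43, 4.57], [0, 2.65], [-2.85, 2.85]. Speed limits (rad/s): [2.79, 2.79, 3.14, 3.14, 3.14, 3.14].

### API

Orientations are given as a rotation vector (axis times angle).
In Python, from cell import bot gives the robot as it stands.
- The arm moves only by the tool apply_moves, never from a script. Its arguments are lists of equal length, an entry for each row: "xyz": the shift along the world's x, y, z in mm, a list of three; "rot": the turn, a rotation vector about the world's x, y, z in rad, a list of three; "claw": the opening, from -1 (shut) to 1 (fully open), so that 0 is half open. A call has 1 to 5 rows; each row is the pose to reach, as a shift and turn from the pose commanded when the call began; what a row does not reach only later rows make up. A row lasts 1/10 s, in which the tool goes at most 50 mm and 8.59 degrees, less where a joint would pass 70% of its speed; a pose out of reach is approached as far as the arm can. A call with a gripper value outside its range is refused whole. The fingers move at their own pace and stop on an object; the grip force is fixed at half the most. Time passes only in rows, so rows that repeat a pose let the fingers close. It gives the time, the measured TCP pose, the force and the opening at its end, in the units of the state.
- bot.observe(): the state, without advancing time (a new reading comes with each control period).
- bot.get_image(name): name is "scene" or "top" or "wrist"; returns the picture (400x640x3 uint8, red, green, blue); there is no depth.
- bot.camera_model(name): a dict with "fov_y" (degrees; the focal length in pixels is half the picture's height over the tangent of half this angle, whatever the lens; pixels are square), "cx", "cy" (the principal point, pixels), "rvec" (rotation vector, rad) and "tvec" (3), from world to camera coordinates, as OpenCV has them. Camera axes: x right, y down, z forward; pixel columns grow to the right and rows downward; lengths in m; the calibration is good to about 2 mm. A picture is of the moment at which its call begins: read the wrist's pose just before it. camera_model takes no time and is no camera call; for the wrist camera it gives the pose at the moment of the call.
- bot.close_job(): hands the job in, once; it reports no verdict.
Trained networks look in the newest picture that a camera, given by its name, has taken for a name from the list of things; names that differ only in an ending like _2 or _b are one class to them, and where a whole thing is asked for, a point or a joint stands for the part that bears it (a point fixed in the world has none). Each returns a list of dicts, best first, with "p" (0 to 1); they miss things now and then, are a little off and sometimes report something else, mostly with a low value. They report only what shows in the picture. A call takes as long as a camera call.
- bot.find_in(target, camera): "xyz" ([x, y, z] in m, in world coordinates, good to about 4 mm: the middle of the surface that is visible of it).
- bot.cut_out(target, camera): "region" (400x640 bool, what is visible of it).
The state is a dict: "time": time; "q": joint angles; "joint_velocities": joint speeds; "effort": joint torques, N m; "tcp_pos": TCP position; "ee_rot": TCP orientation; "wrist_force": force on the tool from outside, world axes, zero at the start; "ft_torque": the same for the moment, N m; "opening": opening from 0.0 (shut) to 1.0 (fully open).
Only numpy, scipy, OpenCV 4.12 (cv2) and the standard library are available. Lean on these libraries where they do the work, as an engineer would, in place of code of your own. Each camera call takes 0.05 s, during which the arm holds its last target.

## Working session

There is one attempt and no reset: what is moved stays moved. The work goes in short steps, Python scripts to look and compute and a tool call to move; the robot and the scene stay as the last step left them, time stands still between calls to the robot, and variables do not carry over. Pictures are saved under pics/ and viewed, and the job is handed in when it is done.

Besides the shell and the picture viewer there is one more tool, called after "Call:" by a JSON object that holds its "op" and its "data". apply_moves: Moves the arm, as the interface text tells. Its arguments: {"type":"object","properties":{"xyz":{"type":"array","items":{"type":"array","items":{"type":"number"}}},"rot":{"type":"array","items":{"type":"array","items":{"type":"number"}}},"claw":{"type":"array","items":{"type":"number"}}},"required":["xyz","rot","claw"]}

```bash
mkdir -p pics; python3 - <<'E'
from cell import bot
import cv2,numpy as np
print(bot.observe())
for c in ["scene","top"]:
    im=bot.get_image(c); cv2.imwrite(f"pics/{c}0.png",im[:,:,::-1])
    m=bot.camera_model(c);print(c,m)
    for t in ["radio","door_hinge","thumb_ridge","door_edge","lip_edge","headshell","stylus_brush","opener","coaster"]:
        if c=="top" or t in("thumb_ridge","door_edge","door_hinge","lip_edge"):
            print(t,[(np.round(d["xyz"],4),round(d["p"],2)) for d in bot.find_in(t,c)[:2]])
E
```

```text
{'time': 0.0, 'q': array([ 9.29499184e-01,  5.28452357e-01,  1.43389173e+00, -6.78505955e-05,
        1.18139531e+00, -1.78506797e-01]), 'joint_velocities': array([-9.79807532e-04, -1.03779502e-04,  1.08160182e-03,  5.75388126e-05,
        1.22628154e-03, -4.61475680e-04]), 'effort': array([ 6.09532599e-04, -4.40040600e+01, -1.76594442e+01,  6.33005239e-02,
        5.83419052e-02, -1.68574493e-04]), 'tcp_pos': array([0.27858004, 0.55866423, 0.22158348]), 'ee_rot': array([ 0.36132843,  1.54096769, -0.36448381]), 'wrist_force': array([ 0.90293105, -0.63745931,  0.28451379]), 'ft_torque': array([-0.01289433,  0.06981807,  0.04804366]), 'opening': 1.0028523550046993}
scene {'fov_y': 50.652977829370144, 'cx': 315.12738367689684, 'cy': 202.53493740051866, 'rvec': array([ 0.89515994,  2.41600138, -1.17564774]), 'tvec': array([ 0.423538  , -0.18694933,  1.44370938])}
door_hinge [(array([0.5153, 0.2591, 0.0204]), 0.7), (array([0.597 , 0.0636, 0.0919]), 0.57)]
thumb_ridge [(array([0.5999, 0.0655, 0.0949]), 0.79)]
door_edge [(array([0.5968, 0.065 , 0.0946]), 0.91)]
lip_edge [(array([0.6219, 0.0974, 0.0625]), 0.84), (array([0.513 , 0.2585, 0.0213]), 0.49)]
top {'fov_y': 55.151162778426105, 'cx': 322.63019027728427, 'cy': 201.15213735565638, 'rvec': array([ 2.0978858 , -2.15042409,  0.16175338]), 'tvec': array([0.08940863, 0.59569415, 0.73185866])}
radio [(array([0.6083, 0.0811, 0.06  ]), 0.62)]
door_hinge [(array([0.5939, 0.0661, 0.0946]), 0.72)]
thumb_ridge [(array([0.5971, 0.0655, 0.095 ]), 0.65)]
door_edge []
lip_edge [(array([0.6095, 0.0797, 0.058 ]), 0.69)]
headshell [(array([0.5119, 0.2545, 0.0189]), 0.61), (array([ 0.4996, -0.017 ,  0.0145]), 0.29)]
stylus_brush [(array([0.7577, 0.1453, 0.0073]), 0.51)]
opener [(array([ 0.5015, -0.0144,  0.014 ]), 0.65)]
coaster [(array([ 0.7292, -0.0865,  0.0011]), 0.87)]
```

View pics/scene0.png

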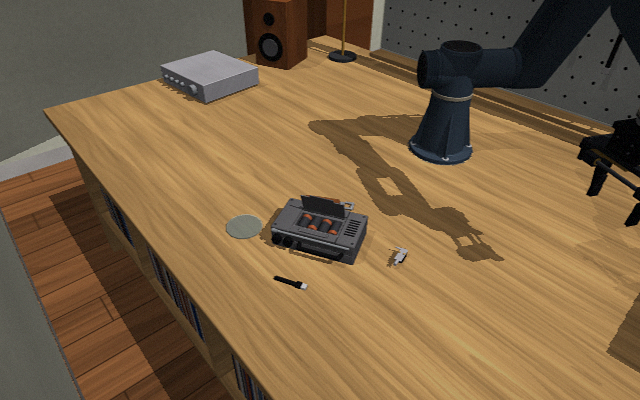

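View pics/top0.png

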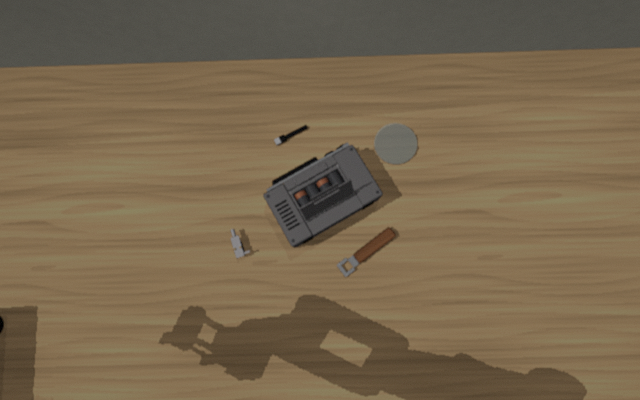

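```bash
python3 - <<'E'
import cv2
a=cv2.imread("pics/top0.png")[130:260,245:400]
cv2.imwrite("pics/topz.png",cv2.resize(cv2.convertScaleAbs(a,alpha=1.6,beta=15),None,fx=5,fy=4.6,interpolation=3) if 0 else cv2.resize(cv2.convertScaleAbs(a,alpha=1.6,beta=15),None,fx=4.6,fy=4.6,interpolation=3))
a=cv2.imread("pics/scene0.png")[185:275,255:385]
cv2.imwrite("pics/scenez.png",cv2.resize(cv2.convertScaleAbs(a,alpha=1.6,beta=15),None,fx=6,fy=6,interpolation=3))
E
```

```text
(no output)
```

View pics/topz.png

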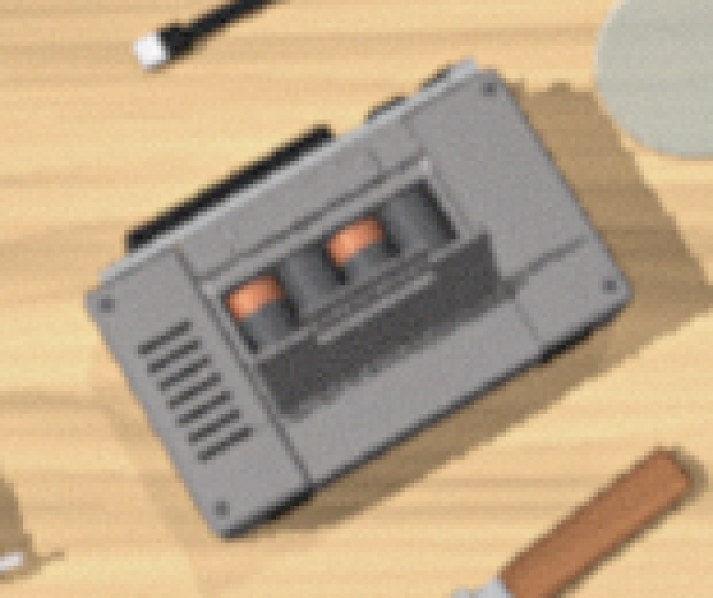

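View pics/scenez.png

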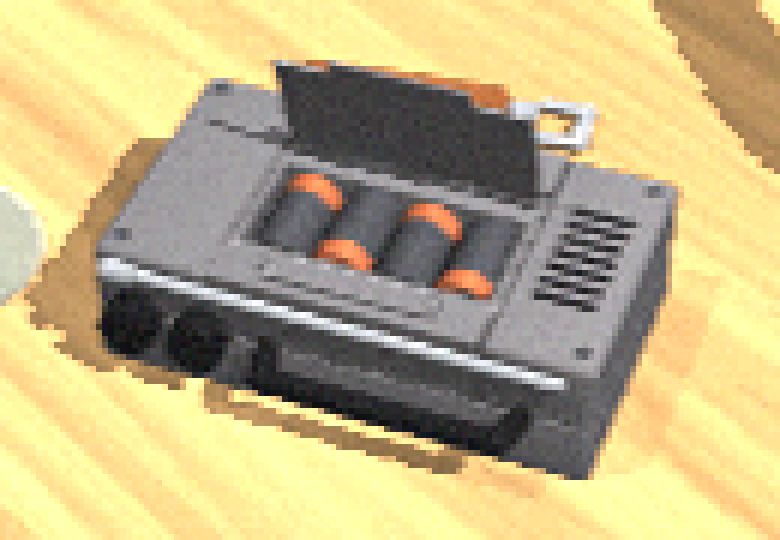

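```bash
cat > h.py <<'E'
import numpy as np,cv2
from cell import bot
def K(m):
    f=200/np.tan(np.radians(m["fov_y"])/2); return np.array([[f,0,m["cx"]],[0,f,m["cy"]],[0,0,1]])
def ray(c,uv,z):
    m=bot.camera_model(c); R=cv2.Rodrigues(m["rvec"])[0]; t=m["tvec"]
    o=-R.T@t; d=R.T@np.linalg.inv(K(m))@np.array([uv[0],uv[1],1]); return o+d*(z-o[2])/d[2]
def proj(c,P):
    m=bot.camera_model(c); return cv2.projectPoints(np.array(P,float).reshape(-1,3),m["rvec"],m["tvec"],K(m),None)[0].reshape(-1,2)
E
python3 - <<'E'
from h import *
s=4.6
tz=lambda p:np.array([245+(p[0]+.5)/s-.5,130+(p[1]+.5)/s-.5])
sz=lambda p:np.array([255+(p[0]+.5)/6-.5,185+(p[1]+.5)/6-.5])
for n,cor,f,c in (("top scr",[(100,305),(490,88),(610,287),(222,510)],tz,"top"),("top cor",[(88,297),(487,70),(632,292),(228,537)],tz,"top"),
  ("scene scr",[(585,353),(122,234),(221,88),(655,190)],sz,"scene"),("sc cor",[(600,380),(98,257),(210,78),(680,190)],sz,"scene")):
    P=np.array([ray(c,f(p),.062)[:2] for p in cor])
    d1=P[1]-P[0];d2=P[2]-P[3]; x1=P[0]-P[3];x2=P[1]-P[2]
    print(n,P.mean(0),"len",np.linalg.norm(d1),np.linalg.norm(d2),np.linalg.norm(x1),np.linalg.norm(x2),"yaw x",[np.degrees(np.arctan2(v[1],v[0])) for v in(x1,x2)],"y",[np.degrees(np.arctan2(-v[1],-v[0]))-90 for v in(d1,d2)])
E
```

```text
top scr [0.61096685 0.07518784] len 0.19904805784365445 0.19547152414816793 0.10572718600129469 0.10469417137368665 yaw x [np.float64(30.08911421515205), np.float64(28.147870870345688)] y [np.float64(28.292713387102296), np.float64(28.580374738528235)]
top cor [0.61047269 0.07378071] len 0.20505114073839367 0.20609835194861376 0.12295795865567702 0.1193924421004574 yaw x [np.float64(29.63524598272553), np.float64(30.145357325337145)] y [np.float64(28.883986293762263), np.float64(29.880362333248925)]
scene scr [0.60893168 0.07520449] len 0.1968955353060699 0.1966365598603998 0.10479772321218461 0.10432153512738525 yaw x [np.float64(29.143367331246747), np.float64(29.003382351823337)] y [np.float64(28.580502447285838), np.float64(28.718608282881732)]
sc cor [0.61224043 0.079563  ] len 0.20964811015594376 0.21376758668393414 0.12079221612686344 0.12567692300185676 yaw x [np.float64(29.022419229894723), np.float64(30.901376767598762)] y [np.float64(29.692290540996964), np.float64(28.388225163744465)]
```

```bash
cat >> h.py <<'E'
Y=np.radians(28.9);RO=np.array([.610,.0752,0])
def W(p,ro=RO,yaw=Y):
    c,s=np.cos(yaw),np.sin(yaw); p=np.array(p,float).reshape(-1,3)
    return ro+p@np.array([[c,-s,0],[s,c,0],[0,0,1]]).T
def door(a,sl=0):
    h=-.030+sl; f=lambda r,y:(h+r*np.cos(a),y,.061+r*np.sin(a))
    return [f(0,.056),f(0,-.056),f(.06,-.056),f(.06,-.03),f(.07,-.03),f(.07,.03),f(.06,.03),f(.06,.056)]
E
python3 - <<'E'
from h import *
s=4.6
d={c:cv2.imread(f"pics/{c}z.png") for c in("top","scene")}
for a,col in ((1.4,(0,0,255)),(1.6,(0,255,0)),(1.8,(255,0,0)),(2.0,(255,0,255))):
    for c in d:
        u=proj(c,W(door(a))); u=(u-[245,130]+.5)*4.6-.5 if c=="top" else (u-[255,185]+.5)*6-.5
        cv2.polylines(d[c],[np.int32(u)],True,col,1)
for c in d:
    lip=[(.0415,.034,.062),(.0415,-.034,.062)]
    u=proj(c,W(lip)); u=(u-[245,130]+.5)*4.6-.5 if c=="top" else (u-[255,185]+.5)*6-.5
    cv2.polylines(d[c],[np.int32(u)],True,(0,255,255),1)
    cv2.imwrite(f"pics/ov_{c}.png",d[c])
E
```

```text
(no output)
```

View pics/ov_top.png

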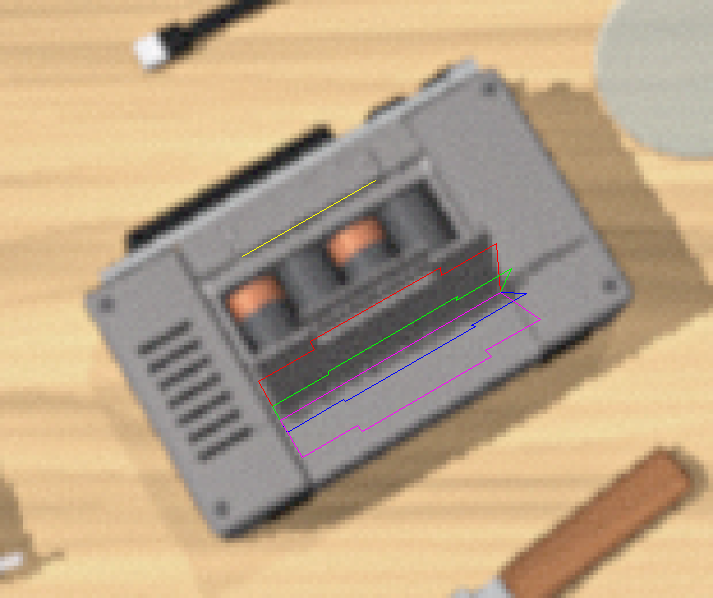

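View pics/ov_scene.png

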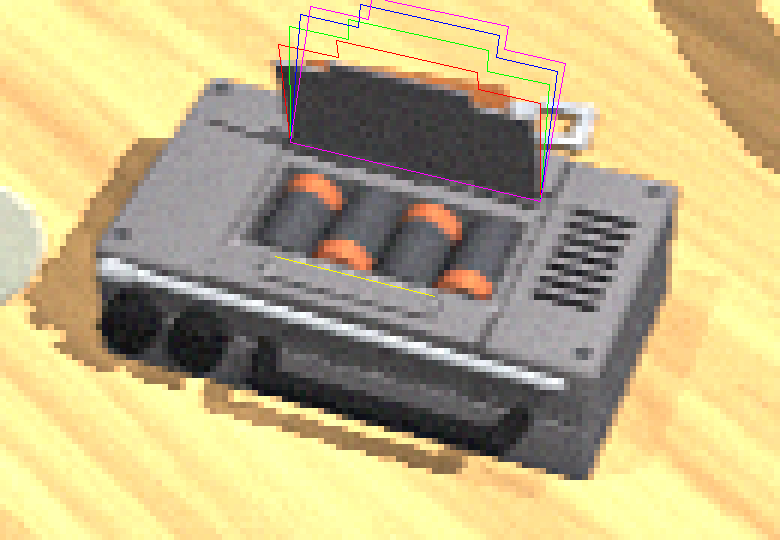

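```bash
cat >> h.py <<'E'
from scipy.spatial.transform import Rotation as Ro
def tgt(sg):
    x=np.array([0,0,-1.]);y=sg*np.array([-np.sin(Y),np.cos(Y),0]);return Ro.from_matrix(np.c_[x,y,np.cross(x,y)])
def toradio(p):
    d=np.array(p)-RO;c,s=np.cos(Y),np.sin(Y);return np.array([c*d[0]+s*d[1],-s*d[0]+c*d[1],d[2]])*1000
E
python3 - <<'E'
from h import *
o=bot.observe();R=Ro.from_rotvec(o["ee_rot"]);print(o["time"],R.as_matrix().round(3))
for sg in(1,-1): print(sg,(tgt(sg)*R.inv()).as_rotvec().round(3))
print((W([-.05,0,.13])-o["tcp_pos"])*1000, o["q"])
# trajectory in world for corner r=40
for a in (1.2,1.0,.8,.6,.4,.2,0):
    cx=-30+40*np.cos(a)-1.5*np.sin(a); cz=61+40*np.sin(a)+1.5*np.cos(a)
    print(a,round(cx-9.5,1),round(cz,1), (W([(cx-9.5)/1000,0,cz/1000])*1000).round(1))
print(W([-.05,0,.1])*1000)
E
```

```text
0.75 [[ 0.     0.446  0.895]
 [ 0.     0.895 -0.446]
 [-1.     0.     0.   ]]
1 [-0.     0.     0.967]
-1 [ 0.     0.    -2.174]
[[ 287.22968507 -508.22642503  -92.56339817]] [ 9.29505142e-01  5.27490808e-01  1.43267070e+00  2.69015108e-06
  1.18141027e+00 -1.78518678e-01]
1.2 -26.4 98.8 [[586.9  62.4  98.8]]
1.0 -19.2 95.5 [[593.2  65.9  95.5]]
0.8 -12.7 90.7 [[598.9  69.1  90.7]]
0.6 -7.3 84.8 [[603.6  71.7  84.8]]
0.4 -3.2 78.0 [[607.2  73.6  78. ]]
0.2 -0.6 70.4 [[609.5  74.9  70.4]]
0 0.5 62.5 [[610.4  75.4  62.5]]
[[566.22677365  51.03588084 100.        ]]
```

Call:
{"op": "apply_moves", "data": {"xyz": [[20,-40,0],[40,-80,0],[60,-120,0],[80,-160,0],[100,-200,0]], "rot": [[0,0,0.13],[0,0,0.26],[0,0,0.39],[0,0,0.52],[0,0,0.65]], "claw": [-1,-1,-1,-1,-1]}}

```text
time: 1.25
tcp_pos: [0.3796, 0.3578, 0.2228]
ee_rot: [-0.151, 1.565, 0.152]
wrist_force: [-0.0, 0.9, 0.5]
opening: 0.63
```

Call:
{"op": "apply_moves", "data": {"xyz": [[20,-35,0],[40,-70,0],[65,-105,0],[90,-140,0],[115,-175,0]], "rot": [[0,0,0.08],[0,0,0.16],[0,0,0.24],[0,0,0.317],[0,0,0.317]], "claw": [-1,-1,-1,-1,-1]}}

```text
time: 1.75
tcp_pos: [0.4949, 0.1827, 0.2229]
ee_rot: [-0.396, 1.533, 0.396]
wrist_force: [0.2, 0.6, 0.3]
opening: 0.175
```

```bash
python3 - <<'E'
from h import *
o=bot.observe();R=Ro.from_rotvec(o["ee_rot"]);print(o["time"],o["tcp_pos"],o["q"],o["opening"],(tgt(1)*R.inv()).as_rotvec().round(3))
print((W([-.05,0,.13])-o["tcp_pos"])*1000)
E
```

```text
1.75 [0.49494988 0.18273037 0.22285945] [ 1.41616451e-01  3.96170351e-01  1.67605340e+00  1.57203175e-04
  1.06855495e+00 -1.93461533e+00] 0.17471662437584204 [-0.     0.001 -0.001]
[[  71.27689334 -131.694489    -92.85944789]]
```

Call:
{"op": "apply_moves", "data": {"xyz": [[20,-35,0],[40,-70,0],[55,-105,0],[71,-132,0],[71,-132,-30]], "rot": [[0,0,0],[0,0,0],[0,0,0],[0,0,0],[0,0,0]], "claw": [-1,-1,-1,-1,-1]}}

```text
time: 2.25
tcp_pos: [0.5715, 0.0479, 0.1962]
ee_rot: [-0.396, 1.522, 0.387]
wrist_force: [-0.2, -0.1, -0.2]
opening: 0.008
```

Call:
{"op": "apply_moves", "data": {"xyz": [[0,0,-30],[0,0,-60],[0,0,-85],[0,0,-93],[0,0,-93]], "rot": [[0,0,0],[0,0,0],[0,0,0],[0,0,0],[0,0,0]], "claw": [-1,-1,-1,-1,-1]}}

```text
time: 2.75
tcp_pos: [0.5644, 0.0523, 0.0986]
ee_rot: [-0.395, 1.537, 0.396]
wrist_force: [-0.4, -0.6, -0.8]
opening: 0.008
```

```bash
python3 - <<'E'
from h import *
o=bot.observe();print(o["time"],o["tcp_pos"],o["opening"],toradio(o["tcp_pos"]))
for c in("scene","top","wrist"):
    cv2.imwrite(f"pics/{c}1.png",bot.get_image(c)[:,:,::-1])
a=cv2.imread("pics/scene1.png")[145:275,225:385]
b=cv2.imread("pics/wrist1.png")
cv2.imwrite("pics/m1.png",np.vstack([cv2.resize(a,(400,325)),cv2.resize(b,(400,250))]))
E
```

```text
2.75 [0.56435535 0.05229872 0.09860638] 0.007611364810428655 [-51.02805195   2.00999763  98.60637941]
```

View pics/m1.png

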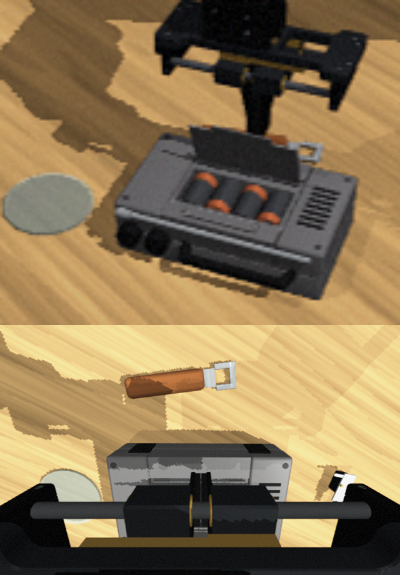

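Call:
{"op": "apply_moves", "data": {"xyz": [[9,5,0],[17,9.5,0],[22,12,-1],[25,13.5,-2.5],[28,15.5,-4.5]], "rot": [[0,0,0],[0,0,0],[0,0,0],[0,0,0],[0,0,0]], "claw": [-1,-1,-1,-1,-1]}}

```text
time: 3.4
tcp_pos: [0.5935, 0.068, 0.0951]
ee_rot: [-0.396, 1.534, 0.395]
wrist_force: [-0.2, 0.1, 0.4]
opening: 0.006
```

```bash
python3 - <<'E'
from h import *
o=bot.observe();print(o["time"],o["wrist_force"],toradio(o["tcp_pos"]))
a=bot.get_image("scene")[145:275,225:385,::-1]
cv2.imwrite("pics/s2.png",cv2.resize(a,(640,520),interpolation=3))
E
```

```text
3.4 [-0.22302488  0.08488038  0.35088171] [-17.94158936   1.62630266  95.08704384]
```

View pics/s2.png

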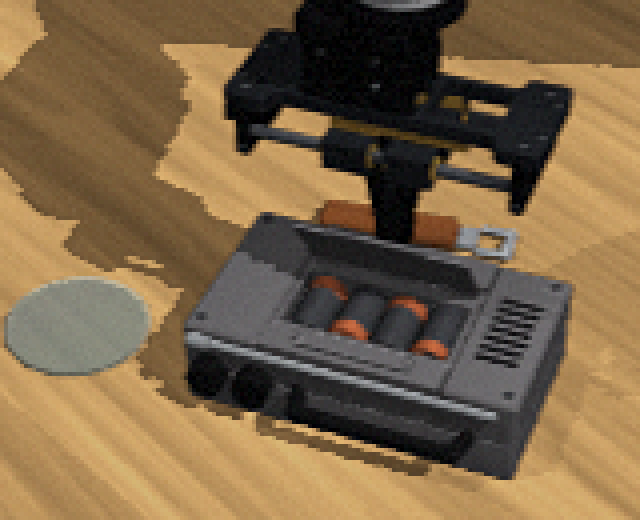

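Call:
{"op": "apply_moves", "data": {"xyz": [[4.5,2.5,-4.5],[9.5,5,-10],[13,7,-17],[15,8.5,-24.5],[16,9,-29]], "rot": [[0,0,0],[0,0,0],[0,0,0],[0,0,0],[0,0,0]], "claw": [-1,-1,-1,-1,-1]}}

```text
time: 3.95
tcp_pos: [0.6089, 0.0769, 0.0649]
ee_rot: [-0.395, 1.535, 0.396]
wrist_force: [-0.6, -0.6, 1.4]
opening: 0.002
```

```bash
python3 - <<'E'
from h import *
o=bot.observe();print(o["time"],o["wrist_force"],toradio(o["tcp_pos"]))
a=bot.get_image("scene")[145:275,225:385,::-1]
cv2.imwrite("pics/s3.png",cv2.resize(a,(640,520),interpolation=3))
E
```

```text
3.95 [-0.57245248 -0.59262855  1.42351941] [-0.09533802  2.00624377 64.88542389]
```

View pics/s3.png

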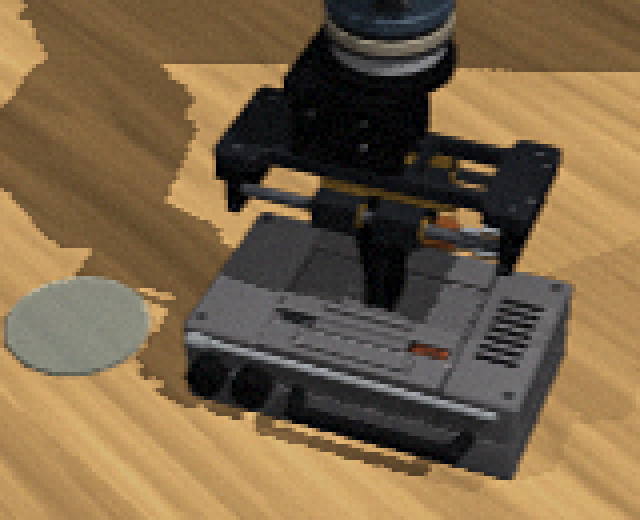

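Call:
{"op": "apply_moves", "data": {"xyz": [[0,0,-1],[0,0,-2],[0,0,-2.5],[0,0,-2.5]], "rot": [[0,0,0],[0,0,0],[0,0,0],[0,0,0]], "claw": [-1,-1,-1,-1]}}

```text
time: 4.4
tcp_pos: [0.609, 0.0767, 0.0637]
ee_rot: [-0.395, 1.534, 0.395]
wrist_force: [0.6, 0.5, 0.2]
opening: 0.01
```

Call:
{"op": "apply_moves", "data": {"xyz": [[0,0,-1],[0,0,-1],[0,0,-1]], "rot": [[0,0,0],[0,0,0],[0,0,0]], "claw": [-1,-1,-1]}}

```text
time: 4.7
tcp_pos: [0.6092, 0.0767, 0.0629]
ee_rot: [-0.395, 1.534, 0.395]
wrist_force: [-1.1, 0.3, 1.5]
opening: 0.004
```

Call:
{"op": "apply_moves", "data": {"xyz": [[0,0,-0.5],[0,0,-1],[0,0,-1]], "rot": [[0,0,0],[0,0,0],[0,0,0]], "claw": [-1,-1,-1]}}

```text
time: 5.0
tcp_pos: [0.6092, 0.0767, 0.0627]
ee_rot: [-0.396, 1.534, 0.395]
wrist_force: [-0.6, -0.6, 6.9]
opening: 0.011
```

Call:
{"op": "apply_moves", "data": {"xyz": [[2,1,0],[4,2,0],[6,3.5,0],[8,4.5,0],[8,4.5,0]], "rot": [[0,0,0],[0,0,0],[0,0,0],[0,0,0],[0,0,0]], "claw": [-1,-1,-1,-1,-1]}}

```text
time: 5.5
tcp_pos: [0.6163, 0.0806, 0.0626]
ee_rot: [-0.397, 1.536, 0.395]
wrist_force: [-2.6, -1.7, 7.6]
opening: 0.004
```

```bash
python3 - <<'E'
from h import *
o=bot.observe();print(o["time"],o["wrist_force"],toradio(o["tcp_pos"]))
a=bot.get_image("scene")[185:275,255:385,::-1]
cv2.imwrite("pics/s4.png",cv2.resize(a,None,fx=6,fy=6,interpolation=3))
E
```

```text
5.5 [-2.58775002 -1.70697675  7.61570127] [ 8.16673021  1.69680135 62.56895018]
```

View pics/s4.png

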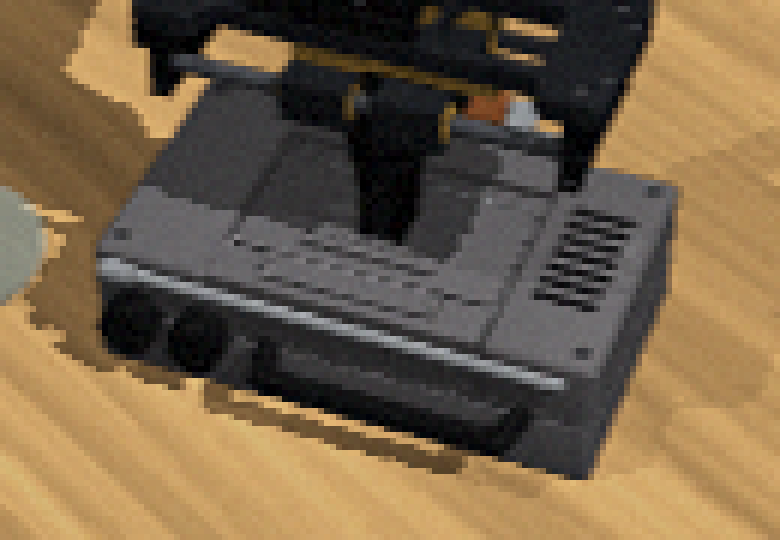

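Call:
{"op": "apply_moves", "data": {"xyz": [[2,1,0],[3.5,2,0],[5,3,0],[5,3,0]], "rot": [[0,0,0],[0,0,0],[0,0,0],[0,0,0]], "claw": [-1,-1,-1,-1]}}

```text
time: 5.95
tcp_pos: [0.6194, 0.0828, 0.0624]
ee_rot: [-0.397, 1.541, 0.396]
wrist_force: [-6.3, -4.3, 10.4]
opening: 0.004
```

Call:
{"op": "apply_moves", "data": {"xyz": [[1.5,1,0],[2.5,1.5,0],[3.5,2,0],[3.5,2,0]], "rot": [[0,0,0],[0,0,0],[0,0,0],[0,0,0]], "claw": [-1,-1,-1,-1]}}

```text
time: 6.35
tcp_pos: [0.6225, 0.0849, 0.0623]
ee_rot: [-0.397, 1.541, 0.396]
wrist_force: [-6.5, -3.1, 9.6]
opening: 0.007
```

```bash
python3 - <<'E'
from h import *
o=bot.observe();print(o["time"],o["wrist_force"],toradio(o["tcp_pos"]))
a=bot.get_image("scene")[185:275,255:385,::-1]
cv2.imwrite("pics/s5.png",cv2.resize(a,None,fx=6,fy=6,interpolation=3))
E
```

```text
6.35 [-6.47220884 -3.11718493  9.59339905] [15.64223571  2.4204433  62.30568371]
```

View pics/s5.png

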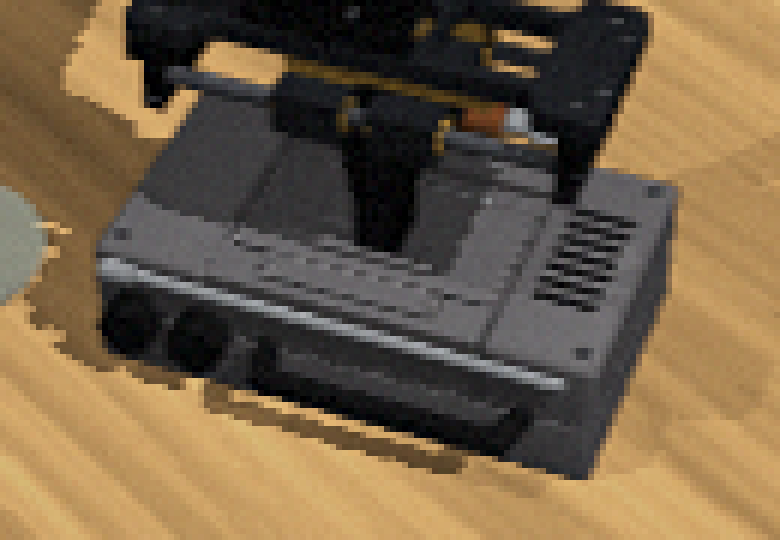

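Call:
{"op": "apply_moves", "data": {"xyz": [[1,0.5,0],[2,1,0],[3,1.5,0],[3,1.5,0]], "rot": [[0,0,0],[0,0,0],[0,0,0],[0,0,0]], "claw": [-1,-1,-1,-1]}}

```text
time: 6.8
tcp_pos: [0.6245, 0.0861, 0.0622]
ee_rot: [-0.398, 1.544, 0.396]
wrist_force: [-7.5, -4.9, 10.6]
opening: 0.006
```

```bash
python3 - <<'E'
from h import *
o=bot.observe();print(o["time"],o["wrist_force"],toradio(o["tcp_pos"]))
E
```

```text
6.8 [-7.5010191  -4.89715837 10.5733194 ] [17.97160997  2.49646377 62.1680607 ]
```

Call:
{"op": "apply_moves", "data": {"xyz": [[1,0.5,0],[2,1,0],[2,1,0]], "rot": [[0,0,0],[0,0,0],[0,0,0]], "claw": [-1,-1,-1]}}

```text
time: 7.1
tcp_pos: [0.6246, 0.0862, 0.062]
ee_rot: [-0.399, 1.548, 0.397]
wrist_force: [-10.4, -8.0, 13.1]
opening: 0.001
```

```bash
python3 - <<'E'
from h import *
o=bot.observe();print(o["time"],o["wrist_force"],toradio(o["tcp_pos"]))
a=bot.get_image("scene")[185:275,255:385,::-1]
cv2.imwrite("pics/s6.png",cv2.resize(a,None,fx=6,fy=6,interpolation=3))
E
```

```text
7.1 [-10.35763669  -8.01266187  13.14569764] [18.08549642  2.5714591  61.97389899]
```

View pics/s6.png

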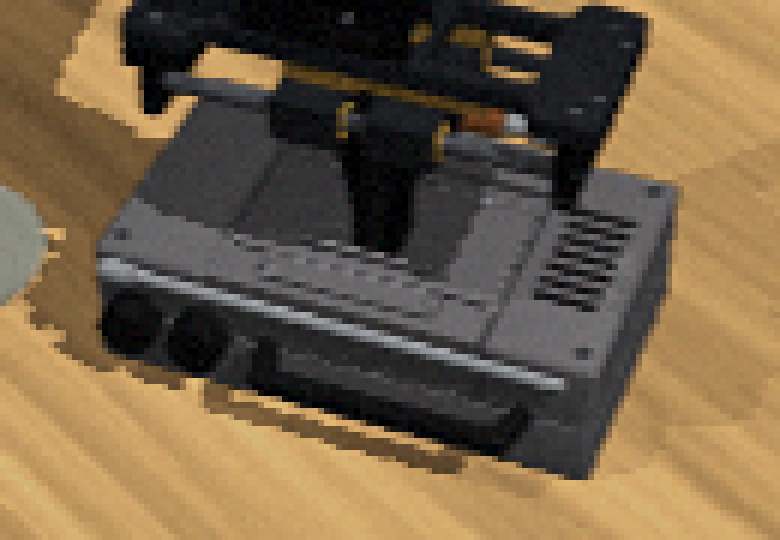

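Call:
{"op": "apply_moves", "data": {"xyz": [[-1,-0.5,1],[-2.5,-1.5,2.5],[-3.5,-2,6],[-4,-2,20],[-4,-2,50]], "rot": [[0,0,0],[0,0,0],[0,0,0],[0,0,0],[0,0,0]], "claw": [-1,-1,-1,-1,-1]}}

```text
time: 7.65
tcp_pos: [0.6258, 0.0871, 0.1106]
ee_rot: [-0.394, 1.537, 0.396]
wrist_force: [0.1, 0.7, 1.2]
opening: 0.003
```

Call:
{"op": "apply_moves", "data": {"xyz": [[-30,-15,20],[-70,-30,50],[-110,-45,70],[-150,-60,80],[-150,-60,80]], "rot": [[0,0,0],[0,0,0],[0,0,0],[0,0,0],[0,0,0]], "claw": [-1,-1,-1,-1,-1]}}

```text
time: 8.15
tcp_pos: [0.4723, 0.0266, 0.1937]
ee_rot: [-0.394, 1.535, 0.394]
wrist_force: [0.7, 0.4, -0.7]
opening: 0.003
```

```bash
python3 - <<'E'
from h import *
o=bot.observe();print(o["time"],o["wrist_force"],toradio(o["tcp_pos"]))
a=bot.get_image("scene")[185:275,255:385,::-1]
cv2.imwrite("pics/s7.png",cv2.resize(cv2.convertScaleAbs(a,alpha=1.6,beta=15),None,fx=6,fy=6,interpolation=3))
a=bot.get_image("top")[:,:,::-1];cv2.imwrite("pics/t7f.png",a);a=a[130:260,245:400]
cv2.imwrite("pics/t7.png",cv2.resize(cv2.convertScaleAbs(a,alpha=1.6,beta=15),None,fx=4.6,fy=4.6,interpolation=3))
for c in("scene","top"):
  for t in("thumb_ridge","door_edge","lip_edge"):
    print(c,t,[(toradio(d["xyz"]).round(1),round(d["p"],2)) for d in bot.find_in(t,c)[:2]])
for t in ["headshell","stylus_brush","opener","coaster"]:print(t,[np.round(d["xyz"],4) for d in bot.find_in(t,"top")[:1]])
E
```

```text
8.15 [ 0.6785754   0.39609606 -0.70596916] [-144.01468091   24.03530332  193.73802655]
scene thumb_ridge [(array([14.1, -2.8, 61.2]), 0.79)]
scene door_edge [(array([11.1, -0.9, 61.9]), 0.82), (array([30.2, 12.9, 59.6]), 0.41)]
scene lip_edge [(array([28.7, 12.3, 65. ]), 0.81)]
top thumb_ridge [(array([10.9, -3.6, 59.7]), 0.75)]
top door_edge []
top lip_edge [(array([17. , -0.4, 57.7]), 0.88)]
headshell [array([0.5109, 0.2562, 0.0189])]
stylus_brush [array([0.7546, 0.1465, 0.0027])]
opener []
coaster [array([ 0.731 , -0.0882,  0.0042])]
```

View pics/s7.png

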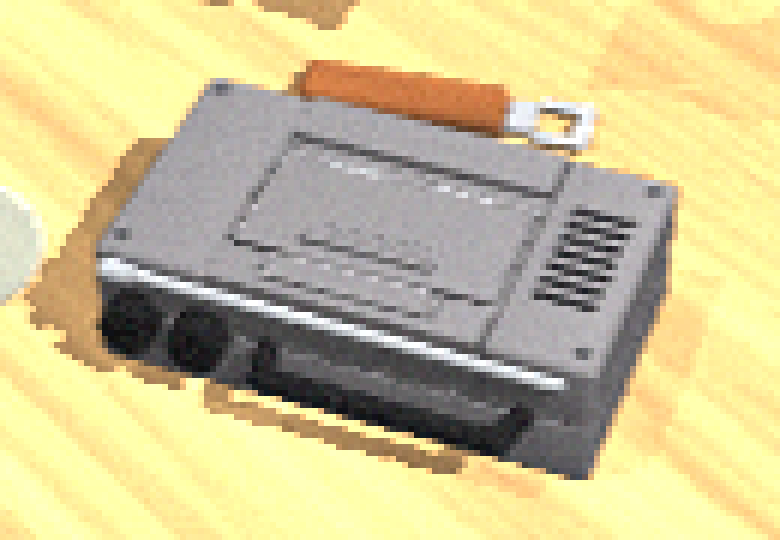

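View pics/t7.png

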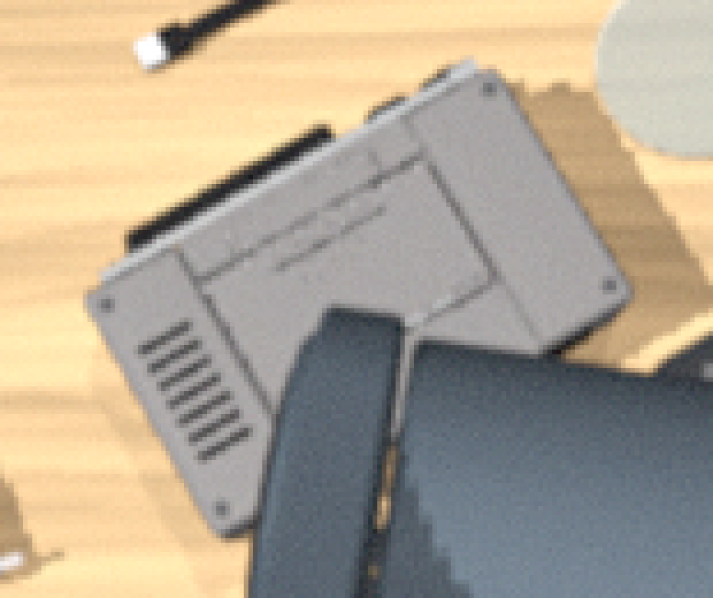

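```bash
python3 - <<'E'
from h import *
d={"top":cv2.imread("pics/t7.png"),"scene":cv2.imread("pics/s7.png")}
z=lambda c,u:((u-[245,130]+.5)*4.6-.5 if c=="top" else (u-[255,185]+.5)*6-.5)
for c in d:
    d[c]=cv2.resize(d[c],None,fx=2,fy=2)
    for sl,col in((0,(0,0,255)),(.004,(255,0,0)),(.008,(0,255,0))):
        h=-.03+sl
        for L in ([(h+.05,.028,.0625),(h+.05,-.028,.0625),(h+.054,-.028,.0625),(h+.054,.028,.0625)],[(h-.0,.056,.0625),(h,-.056,.0625),(h+.06,-.056,.0625),(h+.06,.056,.0625)]):
            cv2.polylines(d[c],[np.int32(2*z(c,proj(c,W(L))))],True,col,1)
cv2.imwrite("pics/o1.png",d["top"][280:700,300:1050]);cv2.imwrite("pics/o2.png",d["scene"][200:700,400:1180])
E
```

```text
(no output)
```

View pics/o1.png

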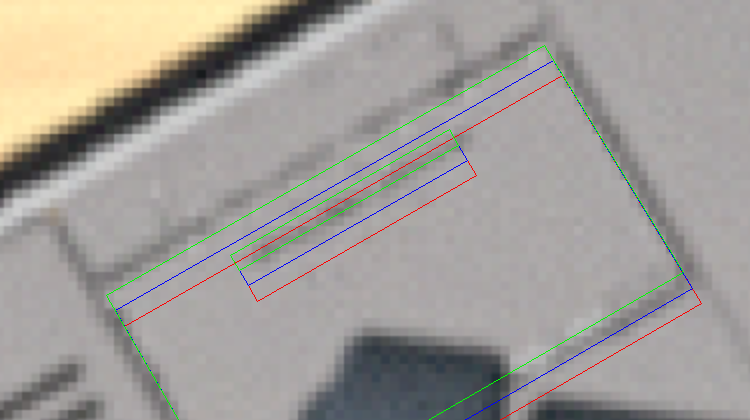

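View pics/o2.png

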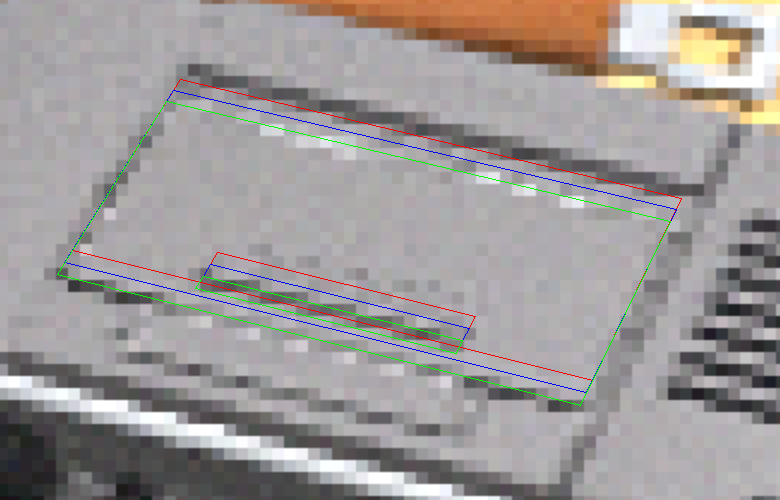

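```bash
python3 - <<'E'
from cell import bot
o=bot.observe();print(o["time"],o["tcp_pos"],o["wrist_force"]);print(bot.close_job())
E
```

```text
8.75 [0.47670794 0.02688603 0.19117061] [-0.10050075  0.62647819  0.4756789 ]
the job is handed in; nothing more can be done
None
```

The battery door is shut and the job is handed in, at about 8.8 s of the 38 s allowed; the hand-in gives no verdict. With the fingers closed I folded the door down from about 1.2 rad. I pressed it flat with about 7 N, then pushed on the thumb ridge until it stopped hard, at about 13 N sideways.

**Door:** the fingertip stalled at 18.1 mm along the radio's x, against 18.5 mm expected for fully home. In both the scene and top pictures the ridge and door outline match the drawn 8 mm position, and the door looks flat. The tongue under the lip can't be seen, so its depth is inferred from these.

**Surroundings:** the radio looks unmoved in the pictures. The headshell, brush and coaster were found within about 6 mm of where they were. The arm hid the opener from the top camera, so the network didn't report it, but it shows in its old place in the scene picture. The arm is clear of everything, with wrist force near zero.

**Disagreement:** the networks' own readings for the ridge, tongue edge and lip gave positions 10 to 25 mm short of where those parts lie. They put the lip, which is fixed, well short too, so I trusted the drawn outlines and the stop instead.

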